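Gauge the piece, then hold the sprung clamp open for it

ROBOT

A 7-joint arm with a two-finger parallel gripper is mounted at the origin on a cart in front of the work surface, level with it; the furniture and walls round the work are solid. World frame = base frame: x ahead of the robot, y to its left, z up, the work surface at z = 0. Lengths are in m, angles in rad, forces in N, time in s.
With the tool pointing down it reaches from about 0.4 to 0.75 m from the base axis. Payload 19.5 kg.
Tool frame: the origin (TCP) lies between the finger pads; the fingertips stand 8 mm ahead of it and the grasp point (between the pads) lies 11 mm behind it; z points along the fingers, y is the line along which they close (so a half turn about z gives the same grasp; the last joint's range is limited). The gripper opens to 85 mm and grips with 20 to 120 N. Pads are 22 mm wide; open, the fingers measure 114 mm over their backs; the gripper's body (76 mm by 85 mm) begins 54 mm behind the grasp point. The pads swing forward as they close: fully open they stand 13 mm farther back than shut.
Start: joints at [1.171, 0.707, -0.028, 1.485, 0.022, 0.951, -0.075], TCP at [0.201, -0.539, 0.239] pointing down, gripper open.
Joint ranges: [-2.71, 2.71], [-0.32, 2.16], [-1.57, 1.52], [0, 2.45], [-1.46, 4.6], [0, 2.02], [-2.83, 2.83]. Speed limits (rad/s): [1.89, 1.89, 2.57, 2.57, 3.01, 3.01, 3.01].

INTERFACE

Orientations are given as a unit quaternion [x, y, z, w].
In Python, from rig import get_obs, get_image, get_calibration, sign_off gives the robot as it stands.
- The arm moves only by the tool play_rows, never from a script. Its arguments are lists of equal length, an entry for each row: "linear": the shift along the tool's x, y, z in units of 25 mm (1.0 is 25 mm), a list of three; "roll": the turn about the tool's z in units of 6 degrees (1.0 is 6 degrees); "jaw": the opening, from 0 (shut) to 1 (fully open). A call has 1 to 20 rows; each row shifts and turns the commanded pose from where the row before left it, along the tool's axes as they then stand; what a row does not reach is not made up. A row lasts 1/12 s, in which the tool goes at most 41.7 mm and 7.16 degrees, less where a joint would pass 70% of its speed; a pose out of reach is approached as far as the arm can. A call is refused whole if a number of a shift passes 1 or a number of a turn 1, either way. A call with a gripper value outside its range is refused whole. The fingers move at their own pace and stop on an object; "force" is the grip in N (left out, the last holds). Time passes only in rows, so rows that do not move let the fingers close. It gives the time, the measured TCP pose, the force, the opening and the grip force at its end, in the units of the state.
- get_obs(): the state, without advancing time (a new reading comes with each control period).
- get_image(name): name is "side" or "top"; returns (picture, depth): 480x640x3 uint8, red, green, blue; 480x640 float32, m along the optical axis (not along the pixel's ray), 0 where there is no reading.
- get_calibration(name): a dict with "fov_y" (degrees; the focal length in pixels is half the picture's height over the tangent of half this angle, whatever the lens; pixels are square), "cx", "cy" (the principal point, pixels), "k1" (the pictures are not rectified: a ray, as slopes to the right and down, at radius r is drawn at 1 + k1 r^2 times it, then the intrinsics apply), "T" (4x4, takes a point from camera to world coordinates). Camera axes: x right, y up, looking along -z (the intrinsics and any distortion apply to the point x, -y, -z); pixel columns grow to the right and rows downward; lengths in m; the calibration is good to about 2 mm. A picture is of the moment at which its call begins. get_calibration takes no time and is no camera call.
- sign_off(): hands the job in; it is judged then, once.
The state is a dict: "time": time; "joint_positions": joint angles; "dq": joint speeds; "joint_torque": joint torques, N m; "tcp_pos": TCP position; "eef_rot": TCP orientation; "wrist_force": force on the tool from outside, world axes, zero at the start; "ft_torque": the same for the moment, N m; "gripper_width": finger opening in m; "finger_force": force on a finger pad.
Only numpy, scipy, OpenCV 4.12 (cv2) and the standard library are available. Lean on these libraries where they do the work, as an engineer would, in place of code of your own. Each camera call takes 0.05 s, during which the arm holds its last target. There are 200 camera calls.

TASK

Push the drop gauge's knob down until its foot rests firmly on the piece under it, keep it there for half a second, then let the gauge spring back up. Next pull the sprung clamp's moving jaw open by its post to the line for that piece (counting from the shut position: first line for the thin strip, second for the block, third for the tall rod) and finish while still holding it steady on that line, so that I can slip the piece in. Leave the three pieces and everything else where they are.

Things in the scene. Friction and masses are not known exactly. Their poses are not given: they have to be found in the camera images.
- plate: dark steel surface plate, 130 x 220 x 15 mm, fixed on the desk, carrying the gauge in its middle and the three pieces. Origin at desk height under the gauge's foot; top at z = 15 mm; x points away from the robot, y along the long side.
- gauge: grey drop gauge fixed on the plate: round column 56 mm behind (+x of) the foot, with a bracket over the foot that carries a vertical sprung spindle. Origin on the plate's top, straight below the foot. The bracket's and column's highest point is 112 mm above the plate.
- gauge_spindle (a joint): vertical slide of the gauge's spindle, in m: 0 = fully up (foot 60 mm above the plate), growing downward to 0.056. A spring raises it again by itself; pushing it down takes about 1 N at the top and 3 N at the bottom. The foot meets the strip at 0.050, the block at 0.036, the rod at 0.022.
- gauge_knob (a point): centre of the top face of the spindle's black round knob (30 mm across, 15 mm high), 120 mm above the foot's underside; moves with the spindle. Push here from straight above.
- gauge_foot (a point): centre of the underside of the spindle's round foot, 18 mm across; moves with the spindle.
- strip: loose flat aluminium strip, 62 x 26 mm and 10 mm thick, lying on the plate. Origin at the centre of its underside, z up. Its clamp line is the first.
- block: loose aluminium block, 46 x 30 mm and 24 mm thick, lying on the plate. Origin at the centre of its underside, z up. Its clamp line is the second.
- rod: loose round aluminium rod standing on end on the plate, 30 mm across, 38 mm high. Origin at the centre of its underside, z up. Its clamp line is the third. One of strip, block and rod stands under the gauge's foot, the other two 77 mm to either side.
- clamp: sprung clamp fixed on the desk: grey base 170 (x) x 80 (y) x 12 mm, origin at the centre of its underside. Fixed jaw at the +x end (top at z = 50 mm); the steel moving jaw (31 x 56 mm, top at z = 50 mm) rests against it and slides along the clamp's -x; at the -x end a 44 mm high end plate carries the guide rods.
- line_2 (a point): middle of the second (middle) of three black cross lines on the clamp base, at the base's centre, z = 12 mm. They show on both long edges of the base, 14 mm apart: first at the clamp's x = +14 mm, second at 0, third at -14 mm. The nibs on the jaw's sides, level with its post, are the pointers (at x = +28 mm when shut).
- clamp_jaw (a joint): opening of the moving jaw, in m: 0 = shut, growing as it is pulled along the clamp's -x, to 0.050. Its pointer is on the first line at 0.014, the second at 0.028, the third at 0.042, each 4 mm more than the piece's thickness. A spring shuts it when let go: 4 N at 0, 10 N at 0.042.
- post_top (a point): centre of the top of the black upright round post on the moving jaw, 16 mm across, rising 40 mm above the jaw's top to 90 mm above the desk (its lowest 3 mm are a 21 mm collar); moves with the jaw. Pinch it from above.
- mug: bystander: white mug, about 80 mm across and 93 mm high; origin at its underside.
- glue_bottle: bystander: small glue bottle standing upright, 28 mm across, 94 mm high; origin at its underside.
- eraser: bystander: eraser in a sleeve, 22 x 47 x 12 mm; origin at its underside.
Things that resemble listed ones, but are neither listed nor needed, are in the scene too. Leave any orange look-alike of the rod alone.

How it is judged:
On the way, in this order (a step that is already met when the one before it is completed fails the run):
1. the gauge's foot is pressed onto the piece under it (((horizontal distance between strip and gauge_foot below 0.02 m and contact force between gauge and strip above 1 N) or (horizontal distance between block and gauge_foot below 0.02 m and contact force between gauge and block above 1 N) or (horizontal distance between rod and gauge_foot below 0.02 m and contact force between gauge and rod above 1 N))), for 0.3 s.
2. the gauge is back up and the fingers hold the jaw with its pointer on the line for that piece (value of joint gauge_spindle below 0.004 m and ((horizontal distance between strip and gauge_foot below 0.02 m and value of joint clamp_jaw between 0.0105 and 0.0175 m) or (horizontal distance between block and gauge_foot below 0.02 m and value of joint clamp_jaw between 0.0245 and 0.0315 m) or (horizontal distance between rod and gauge_foot below 0.02 m and value of joint clamp_jaw between 0.0385 and 0.0455 m)) and contact force between the fingers and clamp above 1.5 N), for 0.2 s.
At the end, for the whole second after the job is handed in: Fingers hold the jaw (over 1.5 N), at rest (under 4 mm/s), within 3.5 mm of the line for the piece under the gauge (0.014 strip, 0.028 block, 0.042 rod); nothing else props it; gauge up (under 0.004); pieces moved under 12 mm, bystanders under 30 mm (all of step 2 and velocity of joint clamp_jaw between -0.004 and 0.004 m/s and distance of each of strip, block, rod from where it was at the start of the episode below 0.012 m and distance of each of mug, glue_bottle, eraser from where it was at the start of the episode below 0.03 m and contact force between clamp and strip below 0.3 N and contact force between clamp and block below 0.3 N and contact force between clamp and rod below 0.3 N and contact force between clamp and mug below 0.3 N and contact force between clamp and glue_bottle below 0.3 N and contact force between clamp and eraser below 0.3 N); the arm keeps its last pose, push and grip.
It fails at once if one of the three pieces is pushed away or tipped over (distance of any of strip, block, rod from where it was at the start of the episode above 0.02 m or angle between any of strip, block, rod's own z axis and vertical above 0.4 rad).
It fails at once if a bystander is disturbed (distance of any of mug, glue_bottle, eraser from where it was at the start of the episode above 0.03 m).
It also fails if it takes over 42 s, if anything falls off the work surface, if the arm or the gripper's body presses on something with over 40 N, if the wrist force passes 120 N, or if a joint passes its speed limit or range.

## Working session

There is one attempt and no reset: what is moved stays moved. The work goes in short steps, Python scripts to look and compute and a tool call to move; the robot and the scene stay as the last step left them, time stands still between calls to the robot, and variables do not carry over. Pictures are saved under pics/ and viewed, at most 10 in all, crops included, and the job is handed in when it is done.

Besides the shell and the picture viewer there is one more tool, called after "Request:" in YAML: its name, and indented under it one key for each argument. play_rows: Moves the arm, as the interface text tells. Its arguments: {"type":"object","properties":{"linear":{"type":"array","items":{"type":"array","items":{"type":"number"}}},"roll":{"type":"array","items":{"type":"number"}},"jaw":{"type":"array","items":{"type":"number"}},"force":{"type":"number"}},"required":["linear","roll","jaw"]}

```bash
mkdir -p pics; cat > h.py <<'E'
import numpy as np,cv2
from rig import *
def snap(n):
    im,d=get_image(n); np.savez(f'{n}.npz',im=im,d=d); return im,d
def load(n):
    z=np.load(f'{n}.npz'); return z['im'],z['d']
def cloud(n,d):
    c=get_calibration(n); f=240/np.tan(np.radians(c['fov_y'])/2)
    K=np.array([[f,0,c['cx']],[0,f,c['cy']],[0,0,1]])
    v,u=np.mgrid[:480,:640]
    p=np.stack([u.ravel(),v.ravel()],1).astype(float)[:,None]
    s=cv2.undistortPoints(p,K,np.array([c['k1'],0,0,0,0.]))[:,0]
    z=d.ravel(); P=np.stack([s[:,0]*z,-s[:,1]*z,-z,np.ones_like(z)],1)@np.array(c['T']).T
    P=P[:,:3]; P[z==0]=np.nan
    return P.reshape(480,640,3)
E
python3 - <<'E'
from h import *
for n in('top','side'):
    im,d=snap(n); cv2.imwrite(f'pics/{n}0.png',im[:,:,::-1]); c=get_calibration(n); print(n,np.round(c['T'],3).tolist(),c['fov_y'],c['k1'])
o=get_obs(); print(o['time'],o['tcp_pos'],o['eef_rot'],o['wrist_force'],o['gripper_width'])
E
```

```text
top [[0.056, 0.978, -0.203, 0.258], [-0.998, 0.054, -0.014, 0.071], [-0.002, 0.203, 0.979, 1.368], [0.0, 0.0, 0.0, 1.0]] 42.5028491457025 -0.016275358826159835
side [[-0.985, 0.119, -0.122, 0.391], [-0.17, -0.632, 0.756, 0.762], [0.013, 0.766, 0.643, 0.727], [0.0, 0.0, 0.0, 1.0]] 56.46587283160806 0.017486175633370266
0.1 [ 0.20130794 -0.53836563  0.23889169] [ 9.84034814e-01  1.77975419e-01 -9.89614538e-05 -4.73769695e-04] [0.03047476 0.3818976  1.00622396] 0.08547672737296587
```

View pics/top0.png

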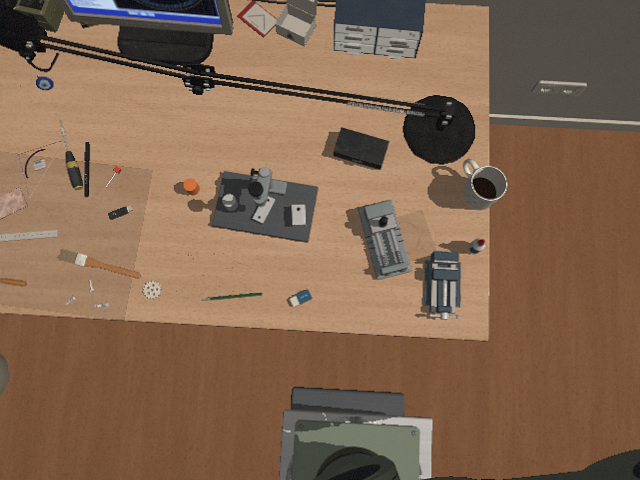

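View pics/side0.png

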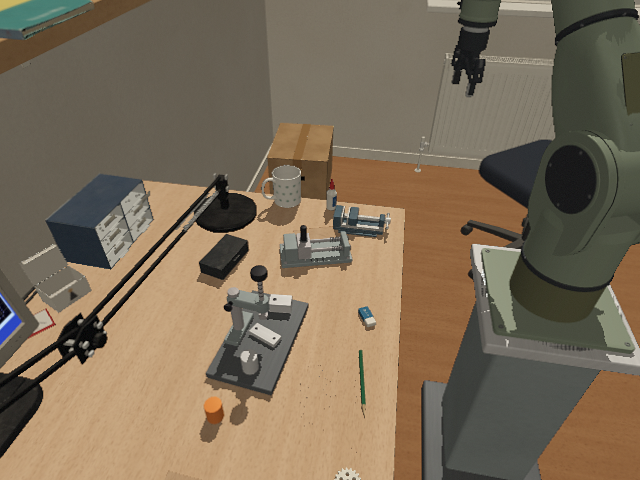

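Top view: the plate is at (265,207) with the strip in the middle at (263,210), the block at (298,214) and the rod at (229,201). The gauge knob is near (256,187) and the clamp post near (383,222). In the side view the knob is at (259,273) and the post at (303,233). The strip is under the foot, so it's the first line.

```bash
python3 - <<'E'
from h import *
for n,boxes in (('top',dict(knob=(235,160,285,205),post=(360,200,410,245),lamp=(180,60,480,160),pieces=(215,185,315,235))),('side',dict(knob=(245,260,275,285),post=(295,222,312,245)))):
    im,d=load(n); P=cloud(n,d); g=im.max(2)
    for k,(a,b,c,e) in boxes.items():
        p=P[b:e,a:c]; gg=g[b:e,a:c]; z=p[...,2]
        if k in('knob','post'):
            zr=(.165,.21) if k=='knob' else (.07,.1)
            m=(z>zr[0])&(z<zr[1])&(gg<75)
            q=p[m]; print(n,k,len(q),np.round(q.min(0),3),np.round(q.max(0),3),np.round(np.median(q,0),3))
            t=q[q[:,2]>np.percentile(q[:,2],95)-.006]; print('  topface',len(t),np.round(t.mean(0),4),np.round(np.ptp(t,axis=0),3))
        elif k=='lamp':
            q=p[z>.15]; 
            for y0 in np.arange(-.4,.5,.1):
                s=q[abs(q[:,1]-y0)<.05]; 
                if len(s): print('lamp y',round(y0,1),np.round(s.min(0),3),np.round(s.max(0),3))
        else:
            for nm,(u,v) in dict(rod=(229,201),strip=(263,212),block=(298,214)).items(): print(nm,np.round(P[v-1:v+2,u-1:u+2].reshape(-1,3).mean(0),3))
# plate orientation & clamp base orientation from height bands
im,d=load('top');P=cloud('top',d)
def rect(box,zr,nm):
    a,b,c,e=box;q=P[b:e,a:c].reshape(-1,3);q=q[(q[:,2]>zr[0])&(q[:,2]<zr[1])]
    r=cv2.minAreaRect(q[:,:2].astype(np.float32));print(nm,len(q),r)
rect((205,165,325,245),(.009,.02),'plate')
rect((350,195,415,285),(.007,.06),'clamp')
s=np.abs(P[...,2]);
E
python3 - <<'E'
import sys;sys.path.insert(0,'.')
from h import *
im,_=load('top');a=cv2.resize(im[165:285,205:415,::-1],None,fx=3.8,fy=3.8,interpolation=cv2.INTER_CUBIC);cv2.imwrite('pics/c1.png',a)
E
```

```text
top knob 176 [0.565 0.216 0.181] [0.593 0.244 0.2  ] [0.578 0.229 0.194]
  topface 139 [0.58   0.2293 0.195 ] [0.027 0.028 0.008]
top post 49 [ 0.547 -0.041  0.071] [ 0.564 -0.028  0.094] [ 0.554 -0.035  0.088]
  topface 35 [ 0.5555 -0.0343  0.0893] [0.014 0.013 0.007]
lamp y 0.2 [0.819 0.184 0.15 ] [0.83  0.25  0.156]
lamp y 0.3 [0.82 0.25 0.15] [0.853 0.35  0.166]
lamp y 0.4 [0.798 0.35  0.15 ] [0.854 0.411 0.18 ]
rod [0.587 0.304 0.051]
strip [0.573 0.231 0.022]
block [0.569 0.151 0.037]
side knob 216 [0.569 0.218 0.181] [0.596 0.246 0.196] [0.581 0.237 0.193]
  topface 162 [0.5822 0.2333 0.1938] [0.027 0.027 0.006]
side post 52 [ 0.551 -0.04   0.07 ] [ 0.566 -0.024  0.091] [ 0.559 -0.03   0.083]
  topface 26 [ 0.5588 -0.031   0.088 ] [0.015 0.014 0.007]
plate 3754 ((0.5890717506408691, 0.21873143315315247), (0.23987425863742828, 0.13163860142230988), 83.30776977539062)
clamp 2517 ((0.5188103318214417, -0.03525741398334503), (0.1920381486415863, 0.11855964362621307), 11.052661895751953)
```

View pics/c1.png

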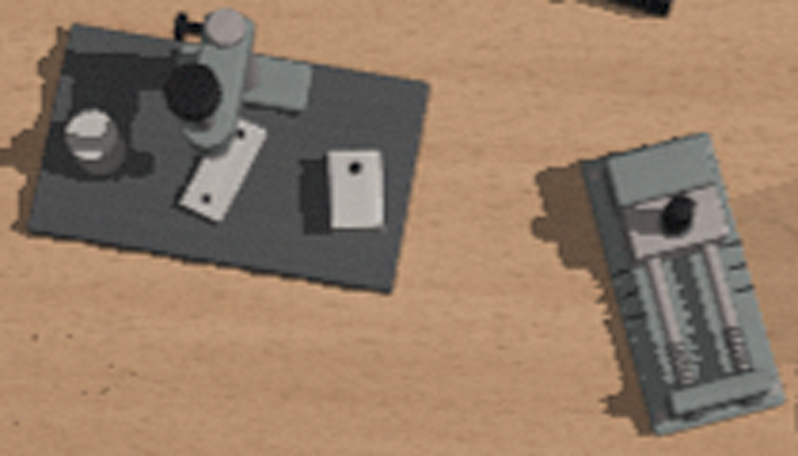

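The crop confirms it: the strip at (225,170) is under the bracket, and the clamp's three lines are at (630,290) and (740,265). The target is the first line, an opening of 0.014. I'll move with the fingers shut toward a point above the knob.

Request:
play_rows:
  linear:
    - [0,0,-0.4]
    - [0,0,-0.4]
    - [0.8,-0.7,0]
    - [0.8,-0.7,0]
    - [0.8,-0.7,0]
    - [0.8,-0.7,0]
    - [0.8,-0.7,0]
    - [0.8,-0.7,0]
    - [0.8,-0.7,0]
    - [0.8,-0.7,0]
    - [0.8,-0.7,0]
    - [0.8,-0.7,0]
    - [0.8,-0.7,0]
    - [0.8,-0.7,0]
    - [0.8,-0.7,0]
    - [0.8,-0.7,0]
    - [0.8,-0.7,0]
    - [0.8,-0.7,0]
    - [0,0,0]
  roll: [0.7,0.7,0,0,0,0,0,0,0,0,0,0,0,0,0,0,0,0,0]
  jaw: [0,0,0,0,0,0,0,0,0,0,0,0,0,0,0,0,0,0,0]
  force: 40

```text
time: 1.68
tcp_pos: [0.4581, -0.1934, 0.2589]
eef_rot: [0.994, 0.108, 0.0, -0.001]
wrist_force: [0.3, 0.7, -0.7]
gripper_width: 0.0001
finger_force: 0.0
```

Request:
play_rows:
  linear:
    - [0.528,-0.97,0]
    - [0.528,-0.97,0]
    - [0.528,-0.97,0]
    - [0.528,-0.97,0]
    - [0.528,-0.97,0]
    - [0.528,-0.97,0]
    - [0.528,-0.97,0]
    - [0.528,-0.97,0]
    - [0.528,-0.97,0]
    - [0.528,-0.97,0]
    - [0.528,-0.97,0]
    - [0.528,-0.97,0]
    - [0.528,-0.97,0]
    - [0.528,-0.97,0]
    - [0.528,-0.97,0]
    - [0.528,-0.97,0]
    - [0,0,0]
    - [0,0,0]
  roll: [0,0,0,0,0,0,0,0,0,0,0,0,0,0,0,0,0,0]
  jaw: [0,0,0,0,0,0,0,0,0,0,0,0,0,0,0,0,0,0]

```text
time: 3.18
tcp_pos: [0.5805, 0.2269, 0.2585]
eef_rot: [0.994, 0.106, -0.001, 0.0]
wrist_force: [0.1, -0.2, -0.7]
gripper_width: -0.0001
finger_force: 0.0
```

```bash
python3 - <<'E'
from h import *
o=get_obs();print(o['tcp_pos'],o['wrist_force'])
im,d=snap('side');P=cloud('side',d)
cv2.imwrite('pics/s1.png',cv2.resize(im[150:400,150:400,::-1],None,fx=2.4,fy=2.4))
E
```

```text
[0.58048958 0.22687143 0.25850094] [ 0.06953308 -0.20932066 -0.7028617 ]
```

View pics/s1.png

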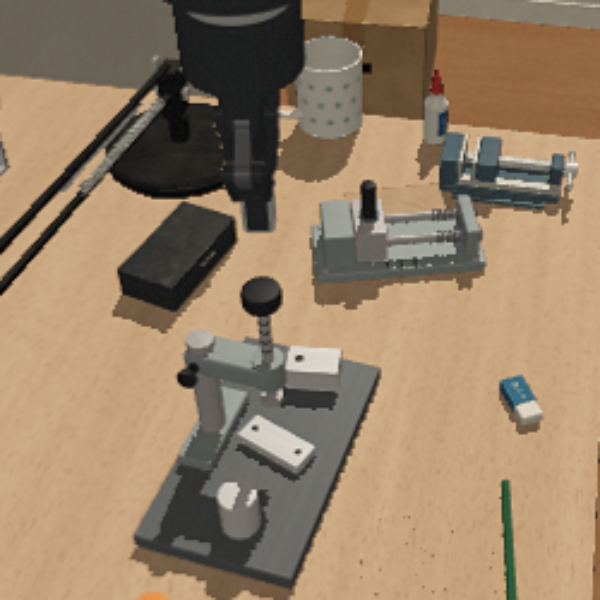

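The fingertips at (258,230) are right above the knob at (262,290), so I'll descend.

Request:
play_rows:
  linear:
    - [0.03,-0.16,0.4]
    - [0,0,0.5]
    - [0,0,0.5]
    - [0,0,0.4]
    - [0,0,0.2]
    - [0,0,0.2]
    - [0,0,0.2]
    - [0,0,0.2]
    - [0,0,0.3]
    - [0,0,0.3]
    - [0,0,0.3]
    - [0,0,0.3]
    - [0,0,0.2]
    - [0,0,0]
    - [0,0,0]
  roll: [0,0,0,0,0,0,0,0,0,0,0,0,0,0,0]
  jaw: [0,0,0,0,0,0,0,0,0,0,0,0,0,0,0]

```text
time: 4.48
tcp_pos: [0.5805, 0.23, 0.1592]
eef_rot: [0.994, 0.105, -0.0, 0.0]
wrist_force: [-0.8, -1.7, 2.8]
gripper_width: -0.0001
finger_force: 1.4
```

Request:
play_rows:
  linear:
    - [0,0,0.08]
    - [0,0,0.08]
    - [0,0,0.04]
    - [0,0,0]
  roll: [0,0,0,0]
  jaw: [0,0,0,0]

```text
time: 4.82
tcp_pos: [0.5806, 0.2301, 0.1542]
eef_rot: [0.994, 0.105, -0.0, -0.0]
wrist_force: [-0.6, -0.3, 2.2]
gripper_width: -0.0001
finger_force: 1.5
```

Request:
play_rows:
  linear:
    - [0,0,0.06]
    - [0,0,0.06]
    - [0,0,0]
  roll: [0,0,0]
  jaw: [0,0,0]

```text
time: 5.07
tcp_pos: [0.5807, 0.2301, 0.1529]
eef_rot: [0.994, 0.105, 0.0, -0.0]
wrist_force: [-7.6, -2.9, 27.5]
gripper_width: -0.0001
finger_force: 13.9
```

Request:
play_rows:
  linear:
    - [0,0,-0.02]
    - [0,0,0]
    - [0,0,0]
    - [0,0,0]
    - [0,0,0]
    - [0,0,0]
    - [0,0,0]
    - [0,0,0]
  roll: [0,0,0,0,0,0,0,0]
  jaw: [0,0,0,0,0,0,0,0]

```text
time: 5.73
tcp_pos: [0.5807, 0.2301, 0.153]
eef_rot: [0.994, 0.105, 0.0, -0.0]
wrist_force: [-5.8, -2.6, 21.1]
gripper_width: 0.0
finger_force: 10.8
```

Request:
play_rows:
  linear:
    - [0,0,-0.2]
    - [0,0,-0.3]
    - [0,0,-0.4]
    - [0,0,-0.5]
    - [0,0,-0.5]
    - [0,0,-0.5]
    - [0,0,-0.5]
    - [0,0,-0.5]
    - [0,0,-0.5]
    - [0,0,-0.5]
  roll: [0,0,0,0,0,0,0,0,0,0]
  jaw: [0,0,0,0,0,0,0,0,0,0]

```text
time: 6.57
tcp_pos: [0.5805, 0.2301, 0.2631]
eef_rot: [0.994, 0.105, 0.0, -0.0]
wrist_force: [-1.2, 0.0, -0.1]
gripper_width: -0.0001
finger_force: 0.0
```

Request:
play_rows:
  linear:
    - [-0.26,0.84,0]
    - [-0.26,0.84,0]
    - [-0.26,0.84,0]
    - [-0.26,0.84,0]
    - [-0.26,0.84,0]
    - [-0.26,0.84,0]
    - [-0.26,0.84,0]
    - [-0.26,0.84,0]
    - [-0.26,0.84,0]
    - [-0.26,0.84,0]
    - [-0.26,0.84,0]
    - [-0.26,0.84,0]
    - [0,0,0.5]
    - [0,0,0.5]
    - [0,0,0.5]
    - [0,0,0.5]
    - [0,0,0.5]
    - [0,0,0.5]
    - [0,0,0]
  roll: [0,0,0,0,0,0,0,0,0,0,0,0,0,0,0,0,0,0,0]
  jaw: [0,0,0,0,0,0.5,0.5,0.5,0.5,0.5,0.5,0.5,0.5,0.5,0.5,0.5,0.5,0.5,0.5]

```text
time: 8.15
tcp_pos: [0.5565, -0.0326, 0.1854]
eef_rot: [0.994, 0.105, -0.001, -0.0]
wrist_force: [0.4, -0.6, 0.4]
gripper_width: 0.0428
finger_force: 0.0
```

```bash
python3 - <<'E'
from h import *
im0,d0=load('top');P0=cloud('top',d0)
im,d=snap('top');P=cloud('top',d)
k=P[160:205,235:285];z=k[...,2];q=k[(z>.165)&(z<.21)];print('knob top z',np.percentile(q[:,2],90))
# clamp yaw: base long side edges via fixed-jaw/base mask in first picture
q=P0[195:285,350:415].reshape(-1,3)
b=q[(q[:,2]>.040)&(q[:,2]<.055)];r=cv2.minAreaRect(b[:,:2].astype(np.float32));print('jaws top',r)
b=q[(q[:,2]>.006)&(q[:,2]<.060)];
c,s=np.cos(.21),np.sin(.21);x=b[:,0]*c+b[:,1]*s;y=-b[:,0]*s+b[:,1]*c
xs=np.arange(np.percentile(x,8),np.percentile(x,92),.006)
lo=[np.min(y[abs(x-t)<.003]) for t in xs]
print('yaw lo edge deg',np.degrees(.21)+np.degrees(np.arctan(np.polyfit(xs,lo,1)[0])))
im,d=snap('side')
cv2.imwrite('pics/s2.png',cv2.resize(im[130:330,200:420,::-1],None,fx=3,fy=3))
print(get_obs()['tcp_pos'])
E
```

```text
knob top z 0.19712024865655858
jaws top ((0.5276529788970947, -0.04493269324302673), (0.15484619140625, 0.06092726066708565), 17.666095733642578)
yaw lo edge deg 13.141623515123468
[ 0.55727638 -0.03271765  0.18734892]
```

View pics/s2.png

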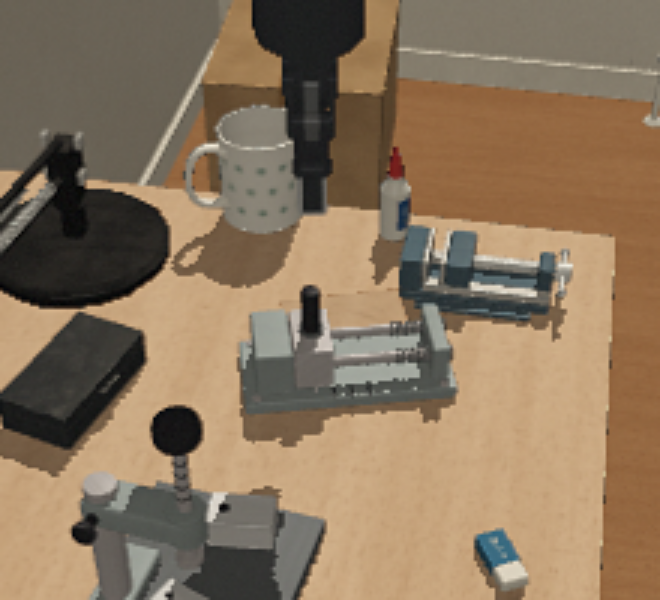

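The knob is back up, and the fingers at (313,205) are above the post at (311,290). Next I descend and pinch.

Request:
play_rows:
  linear:
    - [0,0,0.6]
    - [0,0,0.6]
    - [0,0,0.6]
    - [0,0,0.6]
    - [0,0,0.6]
    - [0,0,0.6]
    - [0,0,0.5]
    - [0,0,0.4]
    - [0,0,0.38]
    - [0,0,0]
    - [0,0,0]
    - [0,0,0]
    - [0,0,0]
    - [0,0,0]
    - [0,0,0]
    - [0,0,0]
  roll: [0,0,0,0,0,0,0,0,0,0,0,0,0,0,0,0]
  jaw: [0.5,0.5,0.5,0.5,0.5,0.5,0.5,0.5,0.5,0.5,0,0,0,0,0,0]
  force: 70

```text
time: 9.58
tcp_pos: [0.5578, -0.0339, 0.0658]
eef_rot: [0.994, 0.105, 0.001, 0.001]
wrist_force: [0.9, -6.5, 3.9]
gripper_width: 0.014
finger_force: 68.2
```

Request:
play_rows:
  linear:
    - [-0.1,0,0]
    - [-0.1,0,0]
    - [-0.1,0,0]
    - [-0.1,0,0]
    - [-0.1,0,0]
    - [-0.06,0,0]
    - [0,0,0]
    - [0,0,0]
    - [0,0,0]
  roll: [0,0,0,0,0,0,0,0,0]
  jaw: [0,0,0,0,0,0,0,0,0]

```text
time: 10.33
tcp_pos: [0.5455, -0.0376, 0.0659]
eef_rot: [0.995, 0.105, 0.002, 0.001]
wrist_force: [9.8, -11.7, -2.9]
gripper_width: 0.0141
finger_force: 68.2
```

```bash
python3 - <<'E'
from h import *
o=get_obs();print(o['tcp_pos'],o['wrist_force'],np.hypot(*(o['tcp_pos'][:2]-np.array([.5578,-.0339]))))
im,d=snap('side')
cv2.imwrite('pics/s3.png',cv2.resize(im[215:275,270:360,::-1],None,fx=8,fy=8,interpolation=cv2.INTER_CUBIC))
E
```

```text
[ 0.54551213 -0.03758749  0.06589238] [  9.82915003 -11.66003799  -2.91808261] 0.01282923674992155
```

View pics/s3.png

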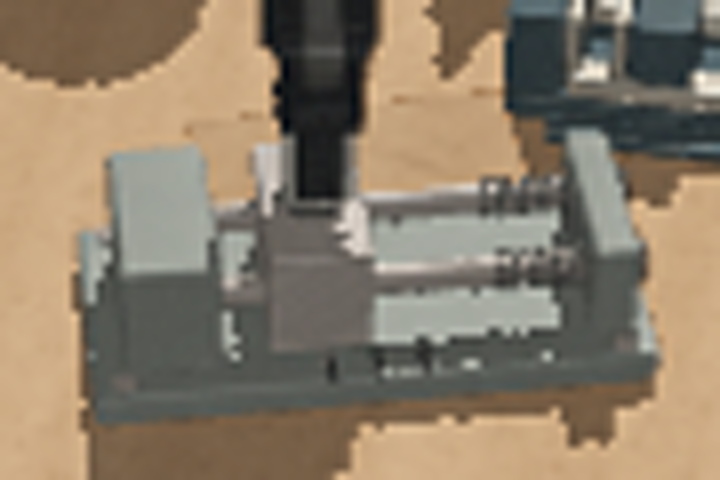

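The picture shows the jaw open, with its side spanning x = 272–372. The cross lines are at about 333, 381 and 428 (crop pixels). I'll cast these to check the opening.

```bash
python3 - <<'E'
from h import *
def cast(n,u,v,z):
    P=cloud(n,np.ones((480,640)));C=np.array(get_calibration(n)['T'])[:3,3]
    p=np.array([cv2.remap(P[...,i].astype(np.float32),np.float32([[u]]),np.float32([[v]]),1)[0,0] for i in range(3)])
    r=p-C;return C+r*(z-C[2])/r[2]
a=np.radians(12.8);e=np.array([np.cos(a),np.sin(a)])
S=lambda x,y,z:cast('side',270+(x+.5)/8-.5,215+(y+.5)/8-.5,z)[:2]
for nm,x,y,z in(('l1',333,370,.012),('l2',381,362,.012),('l3',428,355,.012),('jawL',272,348,.014),('jawR',372,343,.014)):
    p=S(x,y,z);print(nm,p.round(4),(p@e).round(4))
print('tcp along',np.array([.5455,-.0376])@e)
T=lambda x,y,z:cast('top',205+(x+.5)/3.8-.5,165+(y+.5)/3.8-.5,z)[:2]
for x,y in((628,275),(632,292),(636,312),(735,243),(741,265),(746,288)):print('top',(T(x,y,.012)@e).round(4))
# post: current side and old side: jaw shift seen in clamp row band
P=cloud('side',load('side')[1]);q=P[215:275,270:360].reshape(-1,3);q=q[(q[:,2]>.02)&(q[:,2]<.045)]
s=np.c_[q[:,:2]@e,q[:,:2]@[-e[1],e[0]]]
m=s[:,1]>np.percentile(s[:,1],97)-.006   # jaw/fixed jaw near faces
print(np.round(np.sort(s[m,0])*1000).astype(int)[::6])
E
```

```text
l1 [ 0.5341 -0.0055] 0.5196
l2 [ 0.5207 -0.0116] 0.5052
l3 [ 0.5075 -0.0172] 0.4911
jawL [ 0.5533 -0.0095] 0.5374
jawR [ 0.5245 -0.0172] 0.5076
tcp along 0.5236137492631928
top 0.5155
top 0.5051
top 0.4929
top 0.5239
top 0.5103
top 0.4963
[508 517 522 527 532 534 536 553 555 557 558 560 562 564 565 567 569 571
 572 574 576 578 579 581]
```

Request:
play_rows:
  linear:
    - [-0.05,0,0]
    - [0,0,0]
    - [0,0,0]
    - [0,0,0]
    - [0,0,0]
    - [0,0,0]
  roll: [0,0,0,0,0,0]
  jaw: [0,0,0,0,0,0]

```text
time: 10.88
tcp_pos: [0.5444, -0.0379, 0.0659]
eef_rot: [0.995, 0.105, 0.003, 0.002]
wrist_force: [10.4, -12.4, -2.9]
gripper_width: 0.0141
finger_force: 68.3
```

```bash
python3 - <<'E'
from h import *
o=get_obs();print(o['time'],o['tcp_pos'],o['wrist_force'],o['finger_force'],np.hypot(*(o['tcp_pos'][:2]-np.array([.5578,-.0339]))),abs(o['dq']).max())
im,d=snap('side')
cv2.imwrite('pics/s4.png',cv2.resize(im[215:275,270:360,::-1],None,fx=8,fy=8,interpolation=cv2.INTER_CUBIC))
E
```

```text
10.8833 [ 0.54439718 -0.03792252  0.0659133 ] [ 10.4146397  -12.39076861  -2.91745301] 68.2863700389862 0.013993434706855604 0.0017916307676216008
```

View pics/s4.png

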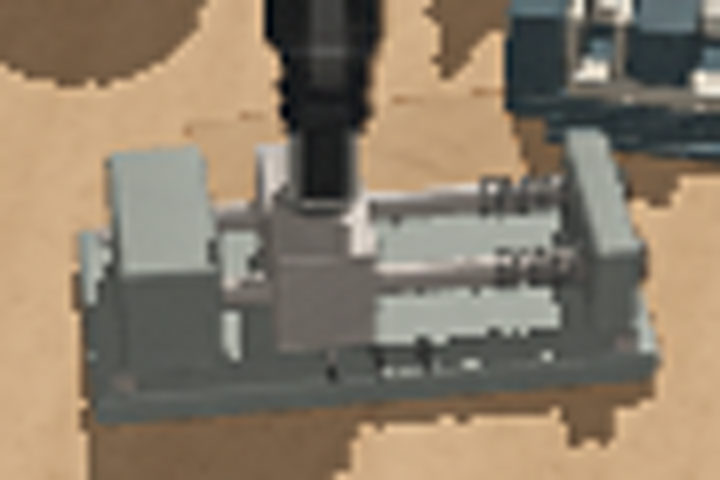

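The jaw now spans x = 276–377 and its pointer meets the first line at about 333. The measured travel is 14.0 mm and the arm is at rest.

```bash
python3 -c "
from rig import *
print(sign_off())"
```

```text
the job is handed in; nothing more can be done
None
```

I pressed the gauge onto the strip, held it for over half a second and let it spring back up; the gripper is now holding the clamp jaw on the first line (about 14 mm open), and the job is handed in, though no verdict came back.

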